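Put the bench scraper in its sanitising dock and start it

TASK

Slide the bench scraper along the counter, without lifting it, blade first into the slot of the sanitising dock until it is fully home, with its handle against the dock's front. Then turn the spring-loaded knob on top of the dock clockwise all the way to its stop and let it go so that it springs back. Leave the spoon, the bowl and the jug where they are.

Things in the scene. Friction and masses are not known exactly. Their poses are not given: they have to be found in the camera images.
- dock: Low stainless sanitising dock fixed to the counter, 150 (x) by 200 (y) by 50 mm high, grey top panel at 52 mm. Origin: centre of its underside, at counter level. Its x axis points level into the slot, away from the opening; z up. The slot is in its front face (x = -75 mm).
- slot_mouth (a point): Middle of the slot's opening in the dock's front face, at counter level; axes as the dock's (x into the slot). Slot: level, 147 mm wide, 12 mm high, 130 mm deep; its floor is the counter. From its sides 14 mm high guide cheeks flare outwards by 30 degrees, to 43 mm before the front face, where the gap is 197 mm wide. The scraper slides on the counter with 1 to 4 N.
- scraper: Loose flat bench scraper, 140 mm wide (y): white blade 4 mm thick reaching 90 mm ahead (+x) of a black bar handle 36 mm deep (x = -36 to 0), 20 mm high, full width. Origin: middle of the handle's front face, at counter level; z up. About 0.25 kg, centre of mass 13 mm ahead of the origin. Home: origin at slot_mouth, same axes; the handle, too high for the slot, stops on the dock's front.
- start_knob (a joint): Turn of the knob on top of the dock, rad: 0 at rest, growing clockwise seen from above, hard stop at 1.2. A spring drives it back to 0 (0.02 N m at rest, 0.1 N m at the stop).
- knob_grip (a point): On the knob's vertical axis over the dock's centre, 82 mm above the counter, the height to grip. The knob is a black upright bar 64 mm long, 16 mm thick, 59 to 93 mm above the counter, on a round foot of 28 mm radius. This point's x axis runs along the bar and turns with it; at rest it is the dock's x axis.
- spoon: Serving spoon lying on the counter, bystander, 200 mm long; origin at counter level near its middle, x along its length.
- bowl: Steel bowl, bystander, rim radius 75 mm, 65 mm high; origin at the centre of its underside.
- jug: Clear plastic jug with a handle, bystander, radius 55 mm, 140 mm high; origin at the centre of its underside.
Things that resemble listed ones, but are neither listed nor needed, are in the scene too. Of the things like the scraper, leave any that is brown or green; of the rest the larger one is meant.

How it is judged:
By the outcome, as a careful person would: the job done as asked, in the order asked, and still so for the second after the job is handed in, with the robot touching nothing.
It also fails if it takes over 51 s, if anything falls off the work surface, if the arm or the gripper's body presses on something with over 40 N, if the wrist force passes 120 N, or if a joint passes its speed limit or range.

ROBOT

A 7-joint arm with a two-finger parallel gripper is mounted at the origin on the work surface. World frame = base frame: x ahead of the robot, y to its left, z up, the work surface at z = 0. Lengths are in m, angles in rad, forces in N, time in s.
With the tool pointing down it reaches from about 0.4 to 0.875 m from the base axis. Payload 19.3 kg.
Tool frame: the origin (TCP) lies at the centre of the arm's flange, where the gripper is bolted on; the fingertips stand 173 mm ahead of it and the grasp point (between the pads) lies bot.grip_point_offset ahead of it (bot.grip_point_offset is the distance from the TCP to the grasp point, in m); z points along the fingers, y is the line along which they close (so a half turn about z gives the same grasp; the last joint's range is limited). The gripper opens to 85 mm and grips with 20 to 120 N. Pads are 22 mm wide; open, the fingers measure 114 mm over their backs; the gripper's body (76 mm by 85 mm) begins 54 mm behind the grasp point. The pads swing forward as they close: fully open they stand 13 mm farther back than shut.
Start: joints at [1.079, 0.521, -0.036, 1.599, 0.021, 1.021, -0.113], TCP at [0.256, -0.57, 0.405] pointing down, gripper open.
Joint ranges: [-2.91, 2.91], [-0.3, 2.13], [-1.5, 1.42], [0.17, 2.43], [-1.26, 4.41], [0.16, 1.93], [-2.52, 2.52]. Speed limits (rad/s): [1.89, 1.89, 2.39, 2.39, 3.01, 3.01, 3.01].

INTERFACE

Orientations are given as a unit quaternion [w, x, y, z].
In Python, from bench import bot gives the robot as it stands. The module is installed in compiled form; this text tells all that it offers.
- The arm moves only by the tool play_rows, never from a script. Its argument "deltas" is text: rows parted by semicolons, each of 6 numbers parted by spaces: the shift along the tool's x, y, z in m, then the turn, a rotation vector about the tool's x, y, z in degrees. A call has 1 to 10 rows; each row is the pose to reach, as a shift and turn from the pose commanded when the call began, along the tool's axes at that moment; what a row does not reach only later rows make up. A row lasts 1/12 s, in which the tool goes at most 41.7 mm and 7.16 degrees, less where a joint would pass 70% of its speed; a pose out of reach is approached as far as the arm can. A call with a gripper value outside its range is refused whole. "gripper" is the closure, from -1 (fully open) to 1 (shut), set as the call begins (left out, the last holds). The fingers move at their own pace and stop on an object; the grip force is fixed at half the most. Time passes only in rows, so rows that repeat a pose let the fingers close. It gives the time, the measured TCP pose, the force, the opening and the grip force at its end, in the units of the state.
- bot.read_state(): the state, without advancing time (a new reading comes with each control period).
- bot.read_camera(name): name is "side" or "top"; returns (picture, depth): 384x512x3 uint8, blue, green, red; 384x512 float32, m along the optical axis (not along the pixel's ray), 0 where there is no reading.
- bot.camera_params(name): a dict with "intrinsics" (3x3 intrinsics, pixels), "dist" ([k1, k2, p1, p2, k3] as OpenCV has them; the pictures are not rectified), "R" (3x3) and "t" (3): a world point X has camera coordinates R X + t. Camera axes: x right, y down, z forward; pixel columns grow to the right and rows downward; lengths in m; the calibration is good to about 2 mm. A picture is of the moment at which its call begins. camera_params takes no time and is no camera call.
- bot.close_job(): hands the job in; it is judged then, once.
The state is a dict: "time": time; "joint_positions": joint angles; "qd": joint speeds; "joint_torque": joint torques, N m; "position": TCP position; "ee_rot": TCP orientation; "ft_force": force on the tool from outside, world axes, zero at the start; "torque": the same for the moment, N m; "gripper_width": opening from 0.0 (shut) to 1.0 (fully open); "grasp_force": force on a finger pad.
Only numpy, scipy, OpenCV 4.12 (cv2) and the standard library are available. Lean on these libraries where they do the work, as an engineer would, in place of code of your own. Each camera call takes 0.05 s, during which the arm holds its last target. There are 200 camera calls.

## Working session

There is one attempt and no reset: what is moved stays moved. The work goes in short steps, Python scripts to look and compute and a tool call to move; the robot and the scene stay as the last step left them, time stands still between calls to the robot, and variables do not carry over. Pictures are saved under pics/ and viewed, at most 14 in all, crops included, and the job is handed in when it is done.

Besides the shell and the picture viewer there is one more tool, called after "Emit:" by a JSON object that holds its "api" and its "payload", one argument or row to a line. play_rows: Moves the arm, as the interface text tells. Its arguments: {"type":"object","properties":{"deltas":{"type":"string"},"gripper":{"type":"number"}},"required":["deltas"]}

```bash
mkdir -p pics
python3 - <<'E'
from bench import bot
import cv2,numpy as np
np.set_printoptions(precision=4,suppress=True)
s=bot.read_state(); print({k:np.round(v,4) for k,v in s.items()}); print(bot.grip_point_offset)
for n in("top","side"):
    p,d=bot.read_camera(n); cv2.imwrite(f"pics/{n}0.png",p); np.save(f"pics/{n}0_d.npy",d)
    c=bot.camera_params(n); print(n,c)
E
```

```text
{'time': np.float64(0.0), 'joint_positions': array([ 1.0788,  0.5221, -0.0363,  1.6   ,  0.0212,  1.0211, -0.1128]), 'qd': array([ 0.0002, -0.0006,  0.001 , -0.0002, -0.0004, -0.0007, -0.0007]), 'joint_torque': array([ -0.0014, -92.7123,   1.979 , -36.9941,   0.0177,   0.0081,
        -0.    ]), 'position': array([ 0.2558, -0.5701,  0.4041]), 'ee_rot': array([-0.0006,  0.9778,  0.2094, -0.0002]), 'ft_force': array([ 0.2252,  0.4566, -0.6291]), 'torque': array([-0.0011, -0.021 ,  0.0266]), 'grasp_force': np.float64(0.0), 'gripper_width': np.float64(0.9997)}
0.1547
top {'intrinsics': array([[430.07  ,   0.    , 244.6475],
       [  0.    , 430.07  , 188.0514],
       [  0.    ,   0.    ,   1.    ]]), 'dist': array([-0.1217,  0.    ,  0.    ,  0.    ,  0.    ]), 'R': array([[-0.003 , -0.9997, -0.0229],
       [-0.9831,  0.0071, -0.1831],
       [ 0.1833,  0.022 , -0.9828]]), 't': array([0.052 , 0.5599, 1.4139])}
side {'intrinsics': array([[367.7409,   0.    , 264.6672],
       [  0.    , 367.7409, 195.3746],
       [  0.    ,   0.    ,   1.    ]]), 'dist': array([-0.0648,  0.    ,  0.    ,  0.    ,  0.    ]), 'R': array([[-0.8364, -0.5476,  0.0218],
       [-0.3173,  0.4513, -0.834 ],
       [ 0.4469, -0.7045, -0.5513]]), 't': array([0.471 , 0.2266, 0.9639])}
```

View pics/top0.png

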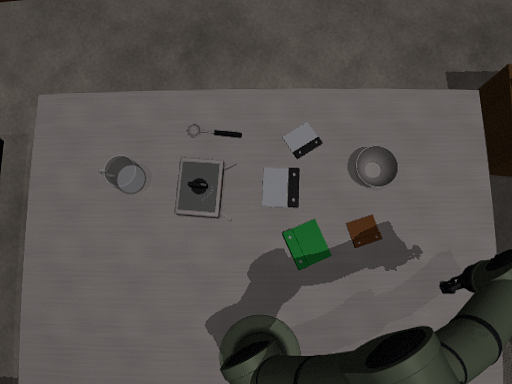

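View pics/side0.png

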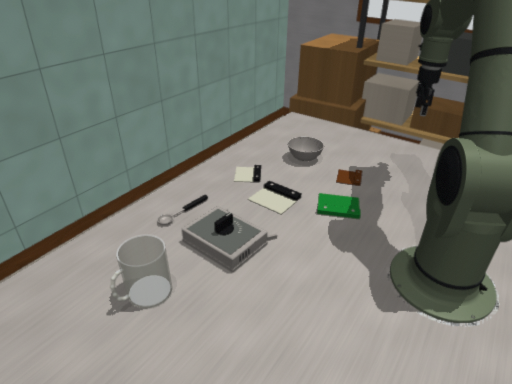

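The top view shows the dock at (200,187) with its cheeks opening to the right, towards −y. The larger white scraper is at (281,187), its blade facing the dock and its handle at column 294. The small white one is at (302,140). The side view agrees. Next I measure both.

```bash
cat > h.py <<'E'
import cv2,numpy as np
from bench import bot
np.set_printoptions(precision=4,suppress=True)
def cast(n,px,z):
    c=bot.camera_params(n); R,t=np.array(c["R"]),np.array(c["t"])
    u=cv2.undistortPoints(np.float64(px).reshape(-1,1,2),np.array(c["intrinsics"]),np.array(c["dist"])).reshape(-1,2)
    d=np.c_[u,np.ones(len(u))]@R; o=-R.T@t
    return o+d*((z-o[2])/d[:,2])[:,None]
def proj(n,X):
    c=bot.camera_params(n)
    return cv2.projectPoints(np.float64(X).reshape(-1,1,3),cv2.Rodrigues(np.array(c["R"]))[0],np.array(c["t"]),np.array(c["intrinsics"]),np.array(c["dist"]))[0].reshape(-1,2)
def blob(n,mask,z,box):
    x0,y0,x1,y1=box; m=np.zeros_like(mask,np.uint8); m[y0:y1,x0:x1]=mask[y0:y1,x0:x1]
    k,l,st,_=cv2.connectedComponentsWithStats(m); i=1+np.argmax(st[1:,4])
    v,u=np.nonzero(l==i); P=cast(n,np.c_[u,v],z)[:,:2]
    r=cv2.minAreaRect(np.float32(P*1000)); return P,r,st[i]
E
cat > m.py <<'E'
from h import *
p=cv2.imread("pics/top0.png").astype(int); g=p.max(2); sat=p.max(2)-p.min(2)
for nm,m,z,b in (("handle",g<60,.02,(270,160,305,215)),("blade",(g>140),.004,(255,160,292,215)),("knob",g<45,.093,(180,165,220,210))):
    P,r,st=blob("top",m,z,b); print(nm,len(P),P.mean(0),"rect mm",np.round(r[0],1),np.round(r[1],1),round(r[2],2),st)
print(p[187,170:245].max(1)); print(p[150:225,185].max(1)); print(p[187,255:305].max(1))
a=cv2.resize(cv2.imread("pics/top0.png")[145:235,165:310],None,fx=5,fy=5,interpolation=cv2.INTER_CUBIC)
cv2.imwrite("pics/crop0.png",cv2.convertScaleAbs(a,alpha=1.4))
E
python3 m.py
```

```text
handle 408 [ 0.5674 -0.1192] rect mm [ 567.9 -119.1] [ 37.6 139. ] 86.86 [288 168  12  40 408]Traceback (most recent call last):
  File "m.py", line 4, in <module>
    P,r,st=blob("top",m,z,b); print(nm,len(P),P.mean(0),"rect mm",np.round(r[0],1),np.round(r[1],1),round(r[2],2),st)
           ~~~~^^^^^^^^^^^^^
  File "h.py", line 14, in blob
    k,l,st,_=cv2.connectedComponentsWithStats(m); i=1+np.argmax(st[1:,4])
                                                      ~~~~~~~~~^^^^^^^^^^
    return _wrapfunc(a, 'argmax', axis=axis, out=out, **kwds)
    return bound(*args, **kwds)
ValueError: attempt to get argmax of an empty sequence
```

```bash
sed -i 's/("blade",(g>140)/("blade",(g>118)/; s/^print.*//' m.py; sed -i '3i print(p[187,170:245].max(1)); print(p[150:225,185].max(1)); print(p[187,255:305].max(1))' m.py; python3 m.py
```

```text
[100 101 102 103 103 104  95  69  99 106  75  63  62  63  62  65  63  64
  66  54  46  19   7   6   9   9   3   5   5   6   3   0   0   2   0   6
   0   5  56  58  63  79  82  70  65  63  62  90 110 116  99  60  61  96
  96 105 107 105 105 102 105 105 102 105 103 103 103 105 104 104 104 104
 103 105 104]
[107 107 107 106 104 106  92  83 104 107 105  86  61  62  65  61  62  64
  64  62  64  65  64  63  63  63  64  62  64  62  64  62  63  64  64  62
  64  65  62  64  65  64  65  64  64  67  63  64  63  64  64  64  65  64
  64  64  64  67  65  64  95 112 112 107  69  41  85 106 106 104 107 106
 106 105 104]
[105 104 105 106 107 107 103 109 119 120 121 120 122 122 121 121 122 120
 121 121 121 122 120 121 120 121 121 122 122 122 121 126  96  28  21  22
  25  22  25  24  21  26  18  12 111 106 106 106 104 103]
handle 408 [ 0.5674 -0.1192] rect mm [ 567.9 -119.1] [ 37.6 139. ] 86.86 [288 168  12  40 408]
blade 894 [ 0.5732 -0.056 ] rect mm [573.8 -55.8] [ 85.1 133.6] 86.95 [262 168  26  38 894]
knob 215 [0.5619 0.2042] rect mm [564.9 204.4] [60.2 51.8] 45.08 [188 178  20  16 215]
```

View pics/crop0.png

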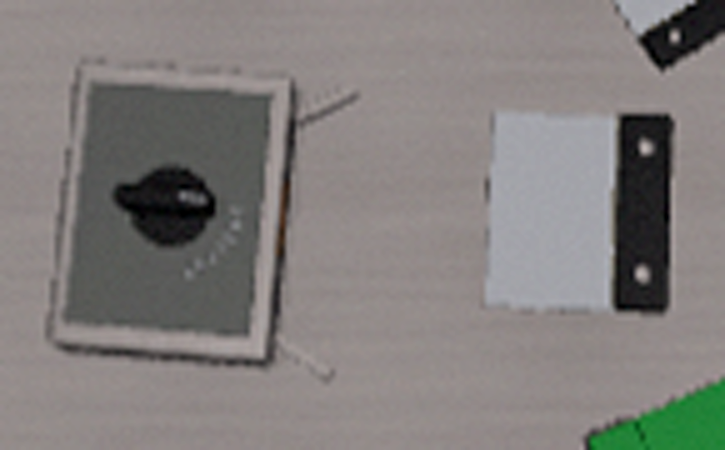

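```bash
cat > m2.py <<'E'
from h import *
p=cv2.imread("pics/top0.png").astype(int); g=p.max(2)
m=(g<80); b=(170,150,228,225)
# panel incl. knob: erode links to dark shadow border
x0,y0,x1,y1=176,158,224,216
P,r,st=blob("top",cv2.morphologyEx(m.astype(np.uint8),cv2.MORPH_OPEN,np.ones((5,5))),.052,(170,150,228,225))
print("panel",len(P),P.mean(0),np.round(r[0],1),np.round(r[1],1),round(r[2],2),st)
# bar top: the dark band; project foot circle separately; edge lines of the panel
box=cv2.boxPoints(r)/1000; print(box)
# subpixel edges of panel along columns/rows
def edge(line,th):  # crossings
    return [i+(th-line[i])/(line[i+1]-line[i]) for i in range(len(line)-1) if (line[i]-th)*(line[i+1]-th)<0]
for r_ in range(166,212,5): print(r_,np.round(edge(g[r_,170:232],84),2)+170)
for c_ in range(180,222,5): print(c_,np.round(edge(g[150:226,c_],84),2)+150)
for r_ in range(170,208,6): print(r_,np.round(edge(g[r_,255:310],113),2)+255,np.round(edge(g[r_,280:310],65),2)+280)
d=np.load("pics/top0_d.npy")
for u,v in((185,200),(215,205),(208,170),(298,175),(275,187),(250,187)):
    z=d[v,u]; c=bot.camera_params("top"); q=cv2.undistortPoints(np.float64([[[u,v]]]),np.array(c["intrinsics"]),np.array(c["dist"]))[0,0]
    print(u,v,np.array(c["R"]).T@(np.r_[q,1]*z-np.array(c["t"])))
E
python3 m2.py
```

```text
panel 1739 [0.5679 0.2087] [568.5 207.9] [127.1 168.1] 85.15 [ 178  162   41   50 1739]
[[0.4794 0.1517]
 [0.6469 0.1375]
 [0.6576 0.2641]
 [0.4901 0.2783]]
166 [178.74 179.75 181.9  218.58 222.4  224.37 230.25]
171 [181.5  218.55 221.5  223.87]
176 [177.71 178.5  180.8  218.04 221.31 223.77]
181 [176.75 178.29 217.51 220.7  222.89]
186 [176.67 177.46 179.72 216.65 220.42 222.81]
191 [175.91 177.04 178.92 216.52 219.78 221.82]
196 [175.77 176.29 178.75 215.71 219.37 221.85]
201 [174.72 176.04 177.96 215.56 218.82 221.31]
206 [177.42 214.91 218.42 220.86]
211 [173.71 203.67 214.47 218.09 220.07]
180 [158.54 163.89 179.93 209.25 213.13 215.55]
185 [156.89 157.05 161.08 209.65 213.61 215.98]
190 [161.31 209.73 213.97 216.15]
195 [161.36 210.37 214.51 216.86]
200 [162.08 210.73 214.7  216.87]
205 [162.32 211.08 215.27 217.63]
210 [162.32 211.8  215.77 217.91]
215 [163.27 205.89 216.07]
220 [189.27 211.07 212.93 214.14]
170 [263.79 287.31] [288.3  299.32]
176 [263.62 287.27] [288.15 298.86]
182 [262.91 286.92] [287.76 298.54]
188 [262.42 286.41] [287.46 298.58]
194 [262.71 286.87] [287.53 298.46]
200 [262.25 286.32 292.94 293.04] [287.32 291.58 294.41 298.3 ]
206 [271.8  273.33 282.89 286.07] [287.35 298.06]
185 200 [0.5212 0.2538 0.0458]
215 205 [0.5034 0.1505 0.0459]
208 170 [0.6249 0.1755 0.0501]
298 175 [ 0.612  -0.1375  0.0172]
275 187 [ 0.573  -0.0569 -0.0002]
250 187 [ 0.5743  0.0314 -0.0037]
```

The crop shows the dock turned about 5° and the scraper about 3°, with the scraper some 27 mm off the dock's axis. I'll refine this with edge-line fits and a check in the side view.

```bash
cat > m3.py <<'E'
from h import *
g=cv2.imread("pics/top0.png").max(2).astype(float)
def cross(line,th,a,b,k):
    i=[i+(th-line[i])/(line[i+1]-line[i]) for i in range(a,b) if (line[i]-th)*(line[i+1]-th)<0]
    return i[k] if i else None
def fit(pts,z,nm):
    P=cast("top",pts,z)[:,:2]; vx,vy,x,y=cv2.fitLine(np.float32(P*1000),cv2.DIST_HUBER,0,.01,.01).ravel()
    n=np.array([-vy,vx]); res=(P*1000-[x,y])@n
    a=np.degrees(np.arctan2(vy,vx))%180; print(nm,"ang %.2f pt (%.1f,%.1f) rms %.2f"%(a,x,y,res.std())); return np.array([x,y]),a
R=range(170,208,2); C=range(184,214,2)
A=[fit([(cross(g[r],84,210,220,0),r) for r in R],.052,"panel front"),
fit([(cross(g[r],84,176,184,-1),r) for r in R],.052,"panel back"),
fit([(c,cross(g[:,c],84,157,166,-1)) for c in C],.052,"panel far"),
fit([(c,cross(g[:,c],84,205,214,0)) for c in C],.052,"panel near")]
fit([(cross(g[r],84,218,222,0),r) for r in R if cross(g[r],84,218,222,0)],.05,"rim front")
fit([(c,cross(g[:,c],84,211,217,0)) for c in C if cross(g[:,c],84,211,217,0)],.05,"rim near")
R=range(171,205,2)
H=[fit([(cross(g[r],65,285,290,0),r) for r in R],.02,"handle front"),fit([(cross(g[r],65,295,302,-1),r) for r in R],.02,"handle back"),fit([(cross(g[r],113,258,268,0),r) for r in R],.004,"blade tip")]
C=range(290,298)
fit([(c,cross(g[:,c],65,160,175,-1 if 0 else 0)) for c in C],.02,"handle far end")
fit([(c,cross(g[:,c],65,200,213,-1)) for c in C],.02,"handle near end")
C=range(266,286,2)
fit([(c,cross(g[:,c],113,160,175,0)) for c in C],.004,"blade far")
for c in (270,280): print(np.round(g[200:212,c]),np.round(g[163:173,c]))
E
python3 m3.py
python3 - <<'E'
import sys; sys.path.insert(0,'.')
from h import *
g=cv2.imread("pics/side0.png")
P=np.array([[.5685,.208,.093],[.5685,.208,.052]]+[[.5685,.208,.052]+s*np.array([.0845,.9964,0])*.064+t*np.array([-.9964,.0845,0])*.0845 for s in(-1,1) for t in(-1,1)])
for q in proj("side",P): cv2.circle(g,tuple(int(v) for v in np.round(q)),1,(0,0,255),-1)
cv2.imwrite("pics/sidecrop.png",cv2.resize(g[160:280,150:320],None,fx=4,fy=4,interpolation=cv2.INTER_CUBIC))
E
```

```text
panel front ang 174.88 pt (562.4,144.4) rms 4.20
panel back ang 175.05 pt (565.7,272.5) rms 1.85
panel far ang 85.51 pt (653.8,211.1) rms 0.54
panel near ang 85.35 pt (484.8,221.3) rms 0.51
rim front ang 176.84 pt (548.7,134.7) rms 3.82
rim near ang 95.78 pt (475.5,205.8) rms 3.69
handle front ang 177.00 pt (569.0,-100.0) rms 0.40
handle back ang 177.32 pt (565.2,-138.0) rms 0.33
blade tip ang 175.80 pt (579.1,-13.6) rms 1.12
handle far end ang 88.94 pt (639.1,-122.1) rms 0.08
handle near end ang 84.67 pt (498.0,-118.7) rms 0.36
blade far ang 0.00 pt (0.0,0.0) rms nan
[120. 120. 121. 120. 122. 122. 107.  92. 103. 100. 100. 104.] [104. 106. 107. 105. 112. 123. 121. 120. 120. 121.]
[122. 122. 120. 121. 121. 122. 107.  92. 102.  98. 100. 100.] [104. 106. 106. 105. 107. 113. 121. 122. 121. 121.]
```

View pics/sidecrop.png

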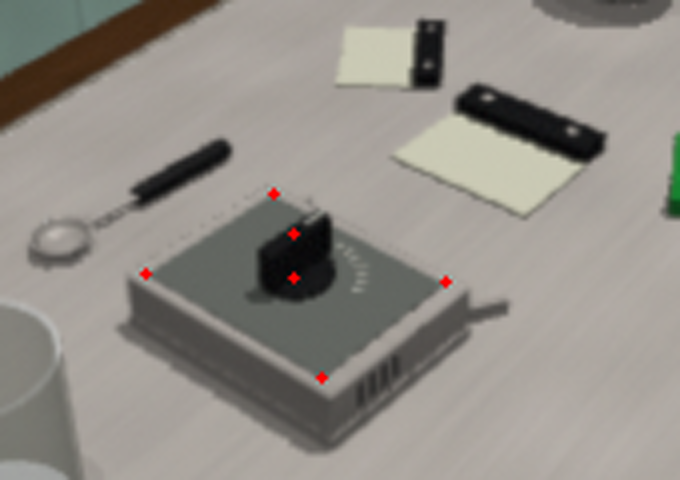

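The projected panel corners and knob axis land on the dock in the side view. Results:

- **Dock:** centre (0.5686, 0.2084), x axis at 85.3°, mouth (0.5625, 0.1337).
- **Scraper:** handle centre (0.5682, −0.119), x axis at 87.1°.

The plan is to grip the handle across its depth, slide it in line and most of the way in, then push it home from behind.

```bash
cat > go.py <<'E'
import sys
from h import *
from scipy.spatial.transform import Rotation as R
# usage: go.py x y z tool_x_angle_deg  -> delta row
x,y,z,a=map(float,sys.argv[1:5]); s=bot.read_state()
q=s["ee_rot"]; Rc=R.from_quat([q[1],q[2],q[3],q[0]]); a=np.radians(a)
Rt=R.from_matrix(np.array([[np.cos(a),np.sin(a),0],[np.sin(a),-np.cos(a),0],[0,0,-1]]))
d=Rc.inv().apply(np.array([x,y,z])-s["position"]); w=(Rc.inv()*Rt).as_rotvec(degrees=True)
M=Rc.as_matrix(); print("t %.2f pos"%s["time"],s["position"],"xang %.2f"%np.degrees(np.arctan2(M[1,0],M[0,0])),"q",s["joint_positions"],"w",s["gripper_width"],"F",s["ft_force"])
print("delta",np.round(d,4),np.round(w,2))
E
python3 go.py .568 -.119 .28 -2.9
```

```text
t 0.10 pos [ 0.2558 -0.5701  0.4042] xang 24.17 q [ 1.0788  0.522  -0.0363  1.5999  0.0212  1.0211 -0.1128] w 0.999736728481374 F [ 0.0292 -0.9895 -0.0935]
delta [ 0.4695 -0.2837  0.1244] [-0.06  0.02 27.07]
```

Emit:
{"api": "play_rows", "payload": {
  "deltas": "0.4695 -0.2837 0.1 -0.06 0.02 27.07;0.4695 -0.2837 0.1 -0.06 0.02 27.07;0.4695 -0.2837 0.1 -0.06 0.02 27.07;0.4695 -0.2837 0.1 -0.06 0.02 27.07;0.4695 -0.2837 0.1 -0.06 0.02 27.07;0.4695 -0.2837 0.1 -0.06 0.02 27.07;0.4695 -0.2837 0.1 -0.06 0.02 27.07;0.4695 -0.2837 0.1 -0.06 0.02 27.07;0.4695 -0.2837 0.1 -0.06 0.02 27.07;0.4695 -0.2837 0.1 -0.06 0.02 27.07",
  "gripper": -1
}}

```text
time: 0.93
position: [0.4887, -0.2331, 0.33]
ee_rot: [0.0, 1.0, -0.025, 0.0]
ft_force: [1.6, -1.3, 0.3]
gripper_width: 1.001
grasp_force: 0.0
```

```bash
python3 go.py .568 -.119 .2 -2.9
```

```text
t 0.93 pos [ 0.4887 -0.2331  0.33  ] xang -2.91 q [ 0.332   0.4862  0.0046  1.8932 -0.0021  0.7616 -1.2841] w 1.0007701473054575 F [ 1.6119 -1.3313  0.3257]
delta [ 0.0733 -0.1181  0.1299] [ 0.05 -0.03 -0.01]
```

Emit:
{"api": "play_rows", "payload": {
  "deltas": "0.0733 -0.1181 0.08 0 0 0;0.0733 -0.1181 0.08 0 0 0;0.0733 -0.1181 0.08 0 0 0;0.0733 -0.1181 0.08 0 0 0;0.0733 -0.1181 0.08 0 0 0;0.0733 -0.1181 0.13 0 0 0;0.0733 -0.1181 0.13 0 0 0;0.0733 -0.1181 0.13 0 0 0;0.0733 -0.1181 0.13 0 0 0"
}}

```text
time: 1.68
position: [0.5671, -0.1212, 0.2007]
ee_rot: [0.0, 1.0, -0.026, -0.0]
ft_force: [-0.1, 0.0, 0.6]
gripper_width: 1.002
grasp_force: 0.0
```

```bash
python3 go.py .568 -.119 .179 -2.9
python3 - <<'E'
from h import *
a=bot.read_camera("side")[0]; b=bot.read_camera("top")[0]
A=cv2.resize(a[120:230,220:360],(560,440),interpolation=cv2.INTER_CUBIC)
cv2.imwrite("pics/grip.png",A)
E
```

```text
t 1.68 pos [ 0.5671 -0.1212  0.2007] xang -2.94 q [ 0.1085  0.7359 -0.0006  1.8516  0.0027  0.5545 -1.5163] w 1.0015122886001373 F [-0.0932  0.0289  0.6355]
delta [ 0.0008 -0.0022  0.0217] [ 0.06  0.03 -0.04]
```

View pics/grip.png

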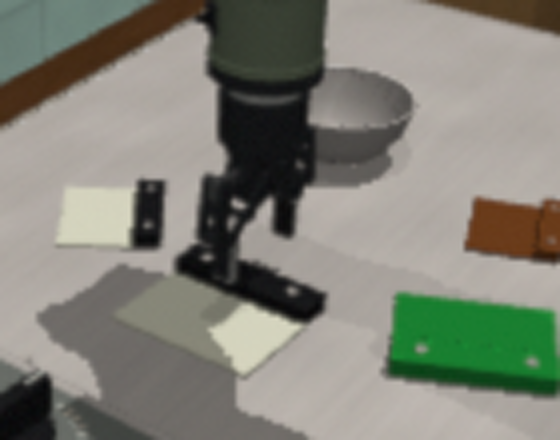

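The fingers straddle the handle near its middle, one over the blade and one behind. I'll descend and close.

Emit:
{"api": "play_rows", "payload": {
  "deltas": "0.001 -0.002 0.012 0 0 0;0.001 -0.002 0.0215 0 0 0;0.001 -0.002 0.0215 0 0 0"
}}

```text
time: 2.03
position: [0.568, -0.1187, 0.1776]
ee_rot: [0.0, 1.0, -0.025, -0.0]
ft_force: [0.1, 0.6, -0.1]
gripper_width: 1.003
grasp_force: 0.0
```

Emit:
{"api": "play_rows", "payload": {
  "deltas": "0 0 0 0 0 0;0 0 0 0 0 0;0 0 0 0 0 0;0 0 0 0 0 0;0 0 0 0 0 0;0 0 0 0 0 0",
  "gripper": 1
}}

```text
time: 2.53
position: [0.5685, -0.119, 0.1794]
ee_rot: [0.001, 1.0, -0.025, 0.001]
ft_force: [-0.9, -0.6, 7.8]
gripper_width: 0.4
grasp_force: 60.5
```

```bash
python3 go.py .56 0 .179 -4.7
```

```text
t 2.53 pos [ 0.5685 -0.119   0.1794] xang -2.91 q [ 0.1048  0.7725 -0.001   1.8523  0.0034  0.5155 -1.5206] w 0.40016460638113033 F [-0.8718 -0.5977  7.76  ]
delta [-0.0145 -0.1184  0.0003] [ 0.06 -0.07  1.79]
```

Emit:
{"api": "play_rows", "payload": {
  "deltas": "-0.004 -0.016 0 0 0 0.3;-0.008 -0.032 0 0 0 0.6;-0.012 -0.048 0 0 0 0.9;-0.016 -0.064 0 0 0 1.2;-0.020 -0.080 0 0 0 1.5;-0.0238 -0.0942 0 0 0 1.8;-0.0238 -0.0942 0 0 0 1.8;-0.0238 -0.0942 0 0 0 1.8"
}}

```text
time: 3.2
position: [0.5496, -0.0221, 0.1794]
ee_rot: [0.0, 0.999, -0.04, 0.001]
ft_force: [-1.1, 6.1, 7.6]
gripper_width: 0.404
grasp_force: 61.0
```

```bash
python3 go.py .559 .0909 .179 -4.7
cat > m4.py <<'E'
from h import *
import sys
a=bot.read_camera("side")[0]; b=bot.read_camera("top")[0]
cv2.imwrite("pics/%s.png"%sys.argv[1],np.vstack([cv2.resize(b[150:225,165:305],(560,300),interpolation=cv2.INTER_CUBIC),cv2.resize(a[160:235,180:320],(560,300),interpolation=cv2.INTER_CUBIC)]))
E
python3 m4.py in1
```

```text
t 3.20 pos [ 0.5496 -0.0221  0.1794] xang -4.60 q [-0.0841  0.7445  0.0229  1.9356 -0.0346  0.4603 -1.6873] w 0.40368258247303523 F [-1.0569  6.1109  7.6051]
delta [ 0.0003 -0.1134  0.0004] [-0.   -0.09  0.1 ]
```

View pics/in1.png

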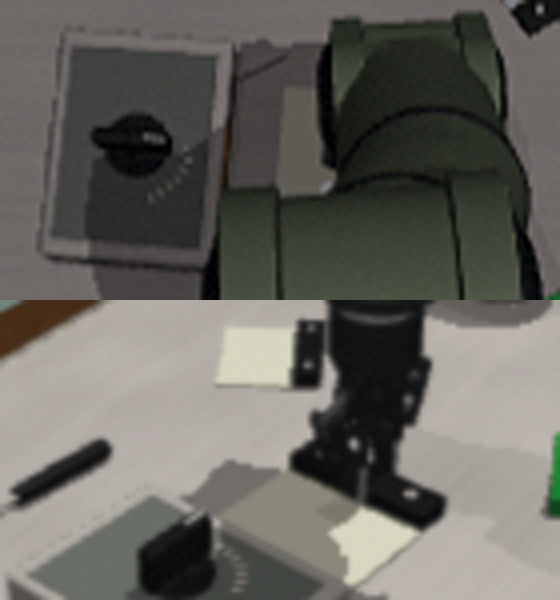

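The scraper has followed the grip, still flat and in line, with its tip just before the cheeks. Next I feed it in with force checks.

Emit:
{"api": "play_rows", "payload": {
  "deltas": "0 -0.012 0 0 0 0;0 -0.024 0 0 0 0;0 -0.036 0 0 0 0;0 -0.048 0 0 0 0;0 -0.055 0 0 0 0;0 -0.055 0 0 0 0"
}}

```text
time: 3.8
position: [0.5544, 0.0326, 0.1794]
ee_rot: [0.0, 0.999, -0.04, 0.001]
ft_force: [-0.5, 6.1, 9.4]
gripper_width: 0.403
grasp_force: 61.0
```

```bash
python3 go.py .559 .0909 .179 -4.7
```

```text
t 3.80 pos [0.5544 0.0326 0.1794] xang -4.63 q [-0.191   0.7498  0.0354  1.9223 -0.0518  0.4683 -1.7705] w 0.40276002837094993 F [-0.5391  6.1252  9.3963]
delta [-0.0001 -0.0585  0.0004] [ 0.01 -0.12  0.07]
```

Emit:
{"api": "play_rows", "payload": {
  "deltas": "0 -0.012 0 0 0 0;0 -0.024 0 0 0 0;0 -0.036 0 0 0 0;0 -0.047 0 0 0 0;0 -0.055 0 0 0 0;0 -0.055 0 0 0 0"
}}

```text
time: 4.3
position: [0.5589, 0.0874, 0.1794]
ee_rot: [0.0, 0.999, -0.04, 0.001]
ft_force: [-1.2, 4.6, 8.5]
gripper_width: 0.406
grasp_force: 61.0
```

```bash
python3 go.py .559 .0909 .179 -4.7; python3 m4.py in2
```

```text
t 4.30 pos [0.5589 0.0874 0.1794] xang -4.64 q [-0.2938  0.76    0.0474  1.8952 -0.0682  0.4858 -1.8508] w 0.4059329934566879 F [-1.1595  4.5774  8.5212]
delta [-0.0002 -0.0034  0.0004] [ 0.   -0.13  0.06]
```

View pics/in2.png

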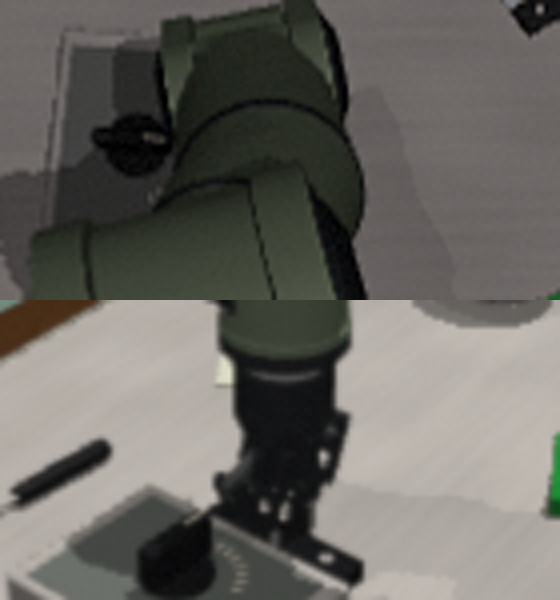

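The blade is about 62 mm into the slot, leaving a 28 mm gap. I open only part way so the front finger clears the dock, then lift.

Emit:
{"api": "play_rows", "payload": {
  "deltas": "0 0 0 0 0 0;0 0 0 0 0 0;0 0 0 0 0 0",
  "gripper": -0.1
}}

```text
time: 4.65
position: [0.5586, 0.0851, 0.179]
ee_rot: [0.001, 0.999, -0.042, 0.001]
ft_force: [-1.0, -5.1, 6.3]
gripper_width: 0.551
grasp_force: 4.1
```

Emit:
{"api": "play_rows", "payload": {
  "deltas": "0 0 -0.02 0 0 0;0 0 -0.05 0 0 0;0 0 -0.08 0 0 0;0 0.03 -0.1 0 0 0;0 0.06 -0.1 0 0 0;0 0.06 -0.1 0 0 0"
}}

```text
time: 5.15
position: [0.5531, 0.0207, 0.2802]
ee_rot: [0.002, 0.999, -0.044, 0.001]
ft_force: [0.4, -1.8, -0.4]
gripper_width: 0.547
grasp_force: 0.0
```

```bash
python3 go.py .5524 .0231 .2 85.3
```

```text
t 5.15 pos [0.5531 0.0207 0.2802] xang -5.03 q [-0.1947  0.5786  0.068   1.8978 -0.0543  0.6648 -1.7537] w 0.546930991852431 F [ 0.3755 -1.8056 -0.4207]
delta [-0.0012 -0.0026  0.0802] [  0.27   0.01 -90.33]
```

Emit:
{"api": "play_rows", "payload": {
  "deltas": "0 -0.014 0 0.27 0 -30;0 -0.014 0 0.27 0 -30;0 -0.014 0 0.27 0 -30;0 -0.014 0 0.27 0 -30;0 -0.014 0 0.27 0 -30;0 -0.014 0 0.27 0 -60;0 -0.014 0 0.27 0 -60;0 -0.014 0 0.27 0 -60;0 -0.014 0 0.27 0 -60",
  "gripper": -1
}}

```text
time: 5.9
position: [0.5545, 0.0402, 0.2785]
ee_rot: [-0.002, 0.891, 0.455, -0.0]
ft_force: [-0.3, -0.1, 0.8]
gripper_width: 0.995
grasp_force: 0.0
```

```bash
python3 go.py .5543 .0346 .2 85.3; python3 m4.py in3
```

```text
t 5.90 pos [0.5545 0.0402 0.2785] xang 54.07 q [-0.0209  0.5882 -0.2171  1.8796  0.1827  0.694  -0.9708] w 0.9954788018275139 F [-0.2748 -0.1409  0.7705]
delta [-0.0048  0.0034  0.0785] [ -0.15  -0.13 -31.23]
```

View pics/in3.png

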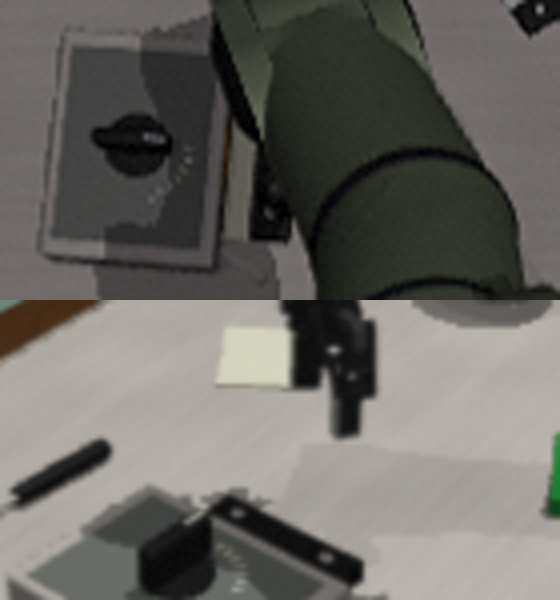

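The scraper sits with its handle parallel to the dock front, about 25–30 mm out, and the blade is in the slot. Now I finish the turn and come down behind it.

Emit:
{"api": "play_rows", "payload": {
  "deltas": "-0.0095 0.004 0 -0.15 -0.13 -31.2;-0.0095 0.004 0 -0.15 -0.13 -31.2;-0.0095 0.004 0 -0.15 -0.13 -31.2;-0.0095 0.004 0 -0.15 -0.13 -31.2;-0.0095 0.004 0 -0.15 -0.13 -31.2;-0.0095 0.004 0.04 -0.15 -0.13 -31.2;-0.0095 0.004 0.08 -0.15 -0.13 -31.2;-0.0095 0.004 0.08 -0.15 -0.13 -31.2;-0.0095 0.004 0.08 -0.15 -0.13 -31.2"
}}

```text
time: 6.75
position: [0.5515, 0.0306, 0.1977]
ee_rot: [-0.001, 0.738, 0.675, -0.002]
ft_force: [0.3, -0.1, 1.2]
gripper_width: 0.997
grasp_force: 0.0
```

```bash
python3 go.py .5535 .0296 .167 85.3;python3 -c "
from h import *
print(cast('top',[(238,209),(231,209)],.02))"
```

```text
t 6.75 pos [0.5515 0.0306 0.1977] xang 84.91 q [ 0.0515  0.7259 -0.2984  1.9128  0.3753  0.5611 -0.5862] w 0.9965273783702336 F [ 0.3359 -0.0716  1.1742]
delta [-0.0008  0.0022  0.0307] [-0.21  0.05 -0.39]
[[0.4927 0.0731 0.02  ]
 [0.4929 0.0973 0.02  ]]
```

Emit:
{"api": "play_rows", "payload": {
  "deltas": "-0.002 0.0025 0.02 -0.2 0 -0.4;-0.002 0.0025 0.03 -0.2 0 -0.4;-0.002 0.0025 0.03 -0.2 0 -0.4"
}}

```text
time: 7.0
position: [0.5545, 0.0283, 0.1688]
ee_rot: [0.001, 0.735, 0.678, 0.001]
ft_force: [-1.4, 0.5, -0.1]
gripper_width: 1.001
grasp_force: 0.0
```

Emit:
{"api": "play_rows", "payload": {
  "deltas": "0.01 0 0 0 0 0;0.02 0 0 0 0 0;0.028 0 0 0 0 0;0.036 0 0 0 0 0;0.036 0 0 0 0 0"
}}

```text
time: 7.42
position: [0.5574, 0.0667, 0.1692]
ee_rot: [0.001, 0.733, 0.68, 0.002]
ft_force: [-0.0, 0.2, -0.0]
gripper_width: 0.997
grasp_force: 0.0
```

Emit:
{"api": "play_rows", "payload": {
  "deltas": "0.006 0 0 0 0 0;0.012 0 0 0 0 0"
}}

```text
time: 7.58
position: [0.5582, 0.0761, 0.1687]
ee_rot: [0.001, 0.734, 0.679, 0.001]
ft_force: [0.0, -1.5, 1.1]
gripper_width: 0.997
grasp_force: 0.9
```

```bash
python3 go.py .5587 .087 .167 85.3; python3 m4.py in4
```

```text
t 7.58 pos [0.5582 0.0761 0.1687] xang 85.50 q [-0.0501  0.7835 -0.2684  1.89    0.3924  0.516  -0.6661] w 0.9966854277769799 F [ 0.0475 -1.5322  1.0776]
delta [ 0.0109 -0.0004  0.0017] [0.21 0.02 0.2 ]
```

View pics/in4.png

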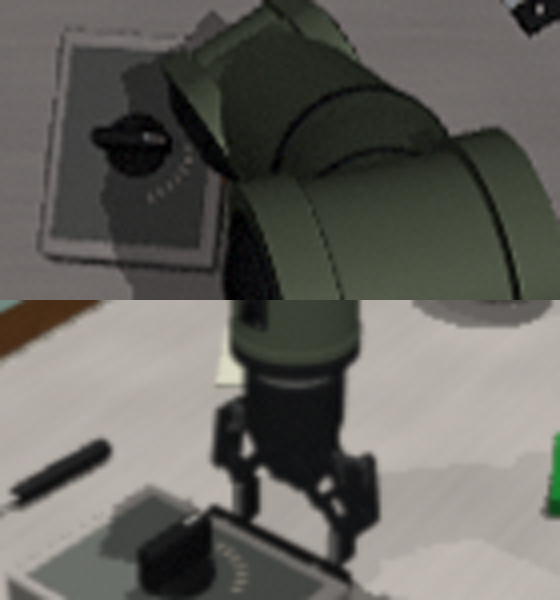

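Both fingers are behind the handle and pushing evenly. I go on in small steps until it stops on the dock.

Emit:
{"api": "play_rows", "payload": {
  "deltas": "0.004 0 0 0 0 0;0.008 0 0 0 0 0;0.008 0 0 0 0 0"
}}

```text
time: 7.93
position: [0.5587, 0.0829, 0.1685]
ee_rot: [0.002, 0.735, 0.678, -0.0]
ft_force: [-2.2, -9.3, 3.6]
gripper_width: 1.0
grasp_force: 5.1
```

Emit:
{"api": "play_rows", "payload": {
  "deltas": "0.002 0 0 0 0 0;0.004 0 0 0 0 0;0.004 0 0 0 0 0"
}}

```text
time: 8.18
position: [0.5589, 0.0839, 0.1685]
ee_rot: [0.003, 0.736, 0.677, -0.002]
ft_force: [-3.8, -27.4, 10.7]
gripper_width: 0.998
grasp_force: 14.0
```

The force rose to 27 N with a hard stop. I back off, lift clear and check.

Emit:
{"api": "play_rows", "payload": {
  "deltas": "-0.02 0 0 0 0 0;-0.04 0 0 0 0 0;-0.05 0 -0.03 0 0 0;-0.06 0 -0.07 0 0 0;-0.09 0 -0.1 0 0 0;-0.13 0 -0.1 0 0 0;-0.16 0 -0.1 0 0 0;-0.16 0 -0.1 0 0 0"
}}

```text
time: 8.85
position: [0.5456, -0.0778, 0.269]
ee_rot: [0.003, 0.737, 0.676, 0.0]
ft_force: [-0.4, -0.3, 0.0]
gripper_width: 1.004
grasp_force: 0.0
```

```bash
python3 go.py .5686 .2084 .27 85.3
python3 - <<'E'
from h import *
p=bot.read_camera("top")[0]; a=bot.read_camera("side")[0]; cv2.imwrite("pics/top5.png",p); g=p.max(2)
P,r,st=blob("top",(g<55)[:],.02,(218,150,250,225)); print(len(P),np.round(r[0],1),np.round(r[1],1),r[2],st)
cv2.imwrite("pics/in5.png",np.vstack([cv2.resize(p[150:225,165:305],(560,300),interpolation=cv2.INTER_CUBIC),cv2.resize(a[160:235,180:320],(560,300),interpolation=cv2.INTER_CUBIC)]))
E
```

```text
t 8.85 pos [ 0.5456 -0.0778  0.269 ] xang 85.12 q [ 0.2926  0.61   -0.3582  1.894   0.3261  0.6906 -0.3447] w 1.00381635924143 F [-0.4465 -0.2686  0.0134]
delta [ 0.2871 -0.0014 -0.0019] [ 0.24  0.17 -0.18]
431 [550.1 114.9] [ 39.  174.1] 84.61676025390625 [218 168  16  50 431]
```

View pics/in5.png

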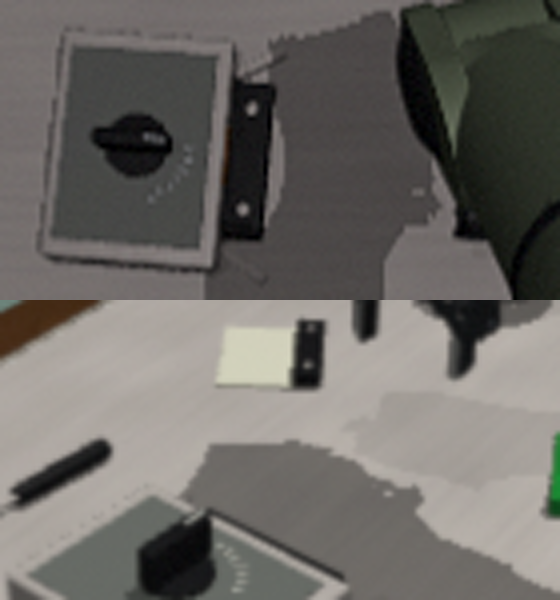

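No blade shows between the handle and the dock front. I check the handle's back edge against its home position, y ≈ 0.098 at x = 0.56.

Run:
```python
from h import *
g=cv2.imread("pics/top5.png").max(2).astype(float)
for r in range(174,208,4):
    i=[i+(42-g[r,i])/(g[r,i+1]-g[r,i]) for i in range(226,240) if g[r,i]<42<=g[r,i+1]]
    if i: print(r,np.round(i,2),cast("top",[(i[-1],r)],.02)[0,:2],cast("top",[(i[-1],r)],.0)[0,:2])
print(g[186,218:240]); print(g[198,216:240])
```

```text
174 [233.44] [0.6167 0.0891] [0.6211 0.09  ]
178 [226.11 232.47] [0.6024 0.0924] [0.6066 0.0934]
182 [232.31] [0.5881 0.093 ] [0.5921 0.094 ]
186 [231.85] [0.5738 0.0945] [0.5777 0.0956]
190 [231.54] [0.5596 0.0956] [0.5633 0.0966]
194 [231.2] [0.5455 0.0967] [0.5489 0.0978]
198 [230.85] [0.5314 0.0979] [0.5347 0.099 ]
202 [230.41] [0.5174 0.0994] [0.5204 0.1005]
206 [230.3] [0.5034 0.0997] [0.5062 0.1008]
[121. 127. 116.  70.  22.  18.  21.  20.  25.  20.  26.  22.  25.  14.
  47. 114. 116. 118.  80.  72.  72.  74.]
[114. 124. 130. 112.  54.  16.  19.  21.  26.  23.  24.  28.  22.  27.
  20.  46. 112. 117. 119.  79.  75.  76.  75.  76.]
```

After allowing for the ~1 mm edge bias seen earlier, the back edge agrees with home. It is parallel to within 0.6°, and the push ended in a hard stop, so the scraper is home. Now the knob: go over it, keeping high.

Emit:
{"api": "play_rows", "payload": {
  "deltas": "0 0 -0.035 0.2 0.17 -0.2;0.15 -0.0005 -0.035 0.2 0.17 -0.2;0.2871 -0.001 -0.035 0.2 0.17 -0.2;0.2871 -0.001 -0.035 0.2 0.17 -0.2;0.2871 -0.001 -0.035 0.2 0.17 -0.2;0.2871 -0.001 -0.035 0.2 0.17 -0.2;0.2871 -0.001 -0.035 0.2 0.17 -0.2;0.2871 -0.001 -0.035 0.2 0.17 -0.2;0.2871 -0.001 -0.035 0.2 0.17 -0.2;0.2871 -0.001 -0.035 0.2 0.17 -0.2"
}}

```text
time: 9.78
position: [0.5662, 0.2191, 0.3032]
ee_rot: [-0.002, 0.731, 0.682, 0.001]
ft_force: [0.2, -0.6, 0.2]
gripper_width: 1.003
grasp_force: 0.0
```

```bash
python3 go.py .5686 .2084 .2367 85.3
```

```text
t 9.78 pos [0.5662 0.2191 0.3032] xang 86.07 q [-0.1995  0.6375 -0.39    1.7219  0.303   0.8404 -0.7923] w 1.003215628797425 F [ 0.2465 -0.5925  0.2258]
delta [-0.0108  0.0031  0.0664] [-0.05 -0.25  0.77]
```

Emit:
{"api": "play_rows", "payload": {
  "deltas": "0 0 0 0 0 0;0 0 0 0 0 0;0 0 0 0 0 0"
}}

```text
time: 10.03
position: [0.5675, 0.2142, 0.3036]
ee_rot: [-0.001, 0.733, 0.68, 0.001]
ft_force: [-0.1, -0.7, -0.5]
gripper_width: 1.0
grasp_force: 0.0
```

```bash
python3 go.py .5686 .2084 .2367 85.3
```

```text
t 10.03 pos [0.5675 0.2142 0.3036] xang 85.68 q [-0.1929  0.6358 -0.3879  1.7233  0.3033  0.8404 -0.7914] w 1.000036652750265 F [-0.0557 -0.6655 -0.5094]
delta [-0.0058  0.0015  0.0669] [ 0.01 -0.16  0.38]
```

Emit:
{"api": "play_rows", "payload": {
  "deltas": "0 0 0 0 0 0;0 0 0 0 0 0;0 0 0 0 0 0;0 0 0 0 0 0;0 0 0 0 0 0;0 0 0 0 0 0"
}}

```text
time: 10.53
position: [0.5675, 0.2149, 0.3037]
ee_rot: [-0.001, 0.733, 0.68, 0.001]
ft_force: [-0.1, -0.9, 0.1]
gripper_width: 1.005
grasp_force: 0.0
```

```bash
python3 go.py .5686 .2084 .2367 85.3
```

```text
t 10.53 pos [0.5675 0.2149 0.3037] xang 85.74 q [-0.1938  0.636  -0.3883  1.7228  0.3032  0.8404 -0.7914] w 1.0052112206496537 F [-0.117  -0.8752  0.1281]
delta [-0.0066  0.0016  0.0669] [ 0.02 -0.18  0.44]
```

Emit:
{"api": "play_rows", "payload": {
  "deltas": "-0.0066 0.0016 0 0 -0.18 0.44;-0.0066 0.0016 0 0 -0.18 0.44;-0.0066 0.0016 0.03 0 -0.18 0.44;-0.0066 0.0016 0.05 0 -0.18 0.44;-0.0066 0.0016 0.067 0 -0.18 0.44;-0.0066 0.0016 0.067 0 -0.18 0.44;-0.0066 0.0016 0.067 0 -0.18 0.44;-0.0066 0.0016 0.067 0 -0.18 0.44"
}}

```text
time: 11.2
position: [0.5689, 0.2085, 0.2376]
ee_rot: [0.0, 0.736, 0.677, 0.001]
ft_force: [-0.4, -0.2, 0.1]
gripper_width: 1.002
grasp_force: 0.0
```

```bash
python3 go.py .5686 .2084 .2367 85.3
```

```text
t 11.20 pos [0.5689 0.2085 0.2376] xang 85.29 q [-0.211   0.725  -0.3495  1.7581  0.3523  0.7193 -0.829 ] w 1.0016677610283806 F [-0.4104 -0.1619  0.0506]
delta [-0.0001 -0.0003  0.0009] [ 0.07 -0.02 -0.01]
```

Position is good. I close on the bar.

Emit:
{"api": "play_rows", "payload": {
  "deltas": "0 0 0 0 0 0;0 0 0 0 0 0;0 0 0 0 0 0;0 0 0 0 0 0;0 0 0 0 0 0;0 0 0 0 0 0;0 0 0 0 0 0;0 0 0 0 0 0",
  "gripper": 1
}}

```text
time: 11.87
position: [0.5697, 0.2082, 0.2372]
ee_rot: [0.001, 0.736, 0.677, 0.001]
ft_force: [8.5, 0.1, 1.2]
gripper_width: 0.172
grasp_force: 61.1
```

Gripped: the opening fits the 16 mm bar. Now I turn it clockwise, +z of the tool.

Emit:
{"api": "play_rows", "payload": {
  "deltas": "0 0.001 0 0 0 5;0 0.001 0 0 0 11;0 0.001 0 0 0 17;0 0.001 0 0 0 23;0 0.001 0 0 0 29;0 0.001 0 0 0 35;0 0.001 0 0 0 41;0 0.001 0 0 0 47;0 0.001 0 0 0 53;0 0.001 0 0 0 59"
}}

```text
time: 12.7
position: [0.5724, 0.2064, 0.2373]
ee_rot: [0.001, 0.975, 0.224, 0.003]
ft_force: [25.2, -10.9, -12.1]
gripper_width: 0.178
grasp_force: 59.8
```

Emit:
{"api": "play_rows", "payload": {
  "deltas": "0 0 0 0 0 3;0 0 0 0 0 6;0 0 0 0 0 8;0 0 0 0 0 8"
}}

```text
time: 13.03
position: [0.5726, 0.206, 0.2373]
ee_rot: [0.001, 0.988, 0.157, 0.004]
ft_force: [25.6, -13.2, -9.9]
gripper_width: 0.175
grasp_force: 60.0
```

```bash
python3 go.py .5689 .2084 .2376 16.55; python3 -c "
from h import *
print(bot.read_state()['torque'])"
```

```text
t 13.03 pos [0.5726 0.206  0.2373] xang 18.01 q [-0.4172  0.7078 -0.039   1.7656  0.0486  0.6629 -1.7414] w 0.174926225752918 F [ 25.5693 -13.2125  -9.8744]
delta [-0.0028 -0.0034 -0.0003] [ 0.21 -0.39  1.46]
[-2.4502 -5.1768  0.1823]
```

Emit:
{"api": "play_rows", "payload": {
  "deltas": "0.0022 0.0028 0 0 0 1;0.0022 0.0028 0 0 0 2.5;0.0022 0.0028 0 0 0 4;0.0022 0.0028 0 0 0 4"
}}

```text
time: 13.37
position: [0.5737, 0.2055, 0.2372]
ee_rot: [0.0, 0.992, 0.123, 0.002]
ft_force: [7.6, -7.0, 2.7]
gripper_width: 0.176
grasp_force: 62.4
```

```bash
python3 go.py .5689 .2084 .2376 16.55; python3 -c "
from h import *
print(bot.read_state()['torque'])"
```

```text
t 13.37 pos [0.5737 0.2055 0.2372] xang 14.18 q [-0.4255  0.7099 -0.0237  1.7621  0.0281  0.6673 -1.7888] w 0.1759441598829843 F [ 7.602  -6.9694  2.6964]
delta [-0.004  -0.004  -0.0004] [ 0.08 -0.17 -2.37]
[-1.1829 -1.6281  0.7667]
```

Torque rose from 0.18 to 0.77 N m at about 71°, so it is at the stop. I turn a little more to be sure.

Emit:
{"api": "play_rows", "payload": {
  "deltas": "0 0 0 0 0 2;0 0 0 0 0 4;0 0 0 0 0 4"
}}

```text
time: 13.62
position: [0.5738, 0.2054, 0.2373]
ee_rot: [0.001, 0.996, 0.089, 0.002]
ft_force: [9.0, -8.1, 4.3]
gripper_width: 0.175
grasp_force: 73.6
```

```bash
python3 go.py .5689 .2084 .2376 16.55; python3 -c "
from h import *
print(bot.read_state()['torque'])"; python3 m4.py kn; python3 -c "
from h import *
b=bot.read_camera('top')[0];cv2.imwrite('pics/t6.png',b)"
```

```text
t 13.62 pos [0.5738 0.2054 0.2373] xang 10.22 q [-0.4383  0.7101 -0.0049  1.7629  0.0091  0.6659 -1.8417] w 0.1748464333943433 F [ 8.956  -8.0529  4.2652]
delta [-0.0043 -0.0038 -0.0004] [ 0.11 -0.18 -6.34]
[-1.516  -1.8663  1.7309]
```

View pics/kn.png

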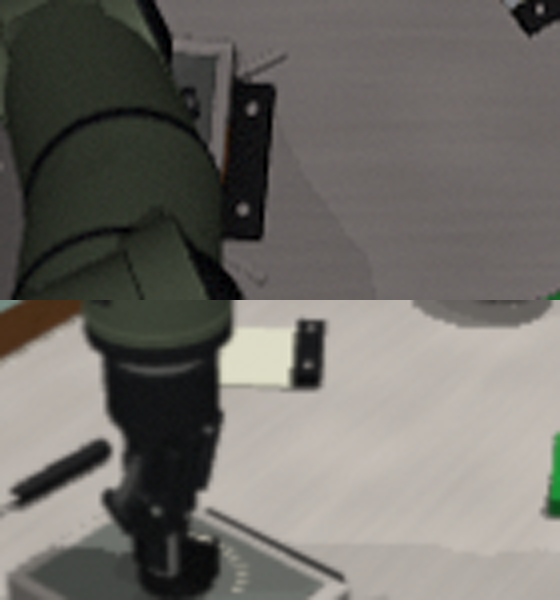

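The torque is at 1.7 N m, a firm stop, and the scraper is still home. Now I release, let it spring back, and lift straight up.

Emit:
{"api": "play_rows", "payload": {
  "deltas": "0 0 0 0 0 0;0 0 0 0 0 0;0 0 0 0 0 0;0 0 0 0 0 0;0 0 0 0 0 0;0 0 0 0 0 0;0 0 0 0 0 0;0 0 0 0 0 0",
  "gripper": -1
}}

```text
time: 14.43
position: [0.5726, 0.2064, 0.2366]
ee_rot: [-0.0, 0.996, 0.09, 0.0]
ft_force: [0.2, -0.9, -0.7]
gripper_width: 0.998
grasp_force: 0.0
```

Emit:
{"api": "play_rows", "payload": {
  "deltas": "0 0 -0.01 0 0 0;0 0 -0.03 0 0 0;0 0 -0.06 0 0 0;0 0 -0.1 0 0 0;0 0 -0.14 0 0 0;0 0 -0.15 0 0 0"
}}

```text
time: 14.93
position: [0.5733, 0.2065, 0.3934]
ee_rot: [-0.001, 0.996, 0.09, 0.004]
ft_force: [-0.3, -0.1, -0.1]
gripper_width: 0.999
grasp_force: 0.0
```

```bash
python3 go.py .45 -.25 .39 10
```

```text
t 14.93 pos [0.5733 0.2065 0.3934] xang 10.28 q [-0.4441  0.506   0.0016  1.6597 -0.0006  0.968  -1.8338] w 0.9986067171322005 F [-0.3114 -0.127  -0.114 ]
delta [-0.2028  0.4272  0.0011] [-0.1  -0.44  0.28]
```

Now I move the arm aside for a final look.

Emit:
{"api": "play_rows", "payload": {
  "deltas": "-0.2 0.42 0 0 0 0;-0.2 0.42 0 0 0 0;-0.2 0.42 0 0 0 0;-0.2 0.42 0 0 0 0;-0.2 0.42 0 0 0 0;-0.2 0.42 0 0 0 0;-0.2 0.42 0 0 0 0;-0.2 0.42 0 0 0 0;-0.2 0.42 0 0 0 0;-0.2 0.42 0 0 0 0"
}}

```text
time: 15.77
position: [0.4625, -0.1976, 0.3874]
ee_rot: [0.0, 0.996, 0.09, 0.001]
ft_force: [1.5, -0.6, -0.0]
gripper_width: 0.997
grasp_force: 0.0
```

Run:
```python
from h import *
p=bot.read_camera("top")[0]; a=bot.read_camera("side")[0]; cv2.imwrite("pics/top7.png",p); g=p.max(2)
for n,f in(("start",cv2.imread("pics/top0.png").max(2)),("end",g)):
    P,r,st=blob("top",f<30,.093,(180,165,215,210)); print(n,"knob",len(P),P.mean(0),np.round(np.r_[r[0],r[1],r[2]],1),st)
for r in (178,186,194,202):
    i=[i+(42-float(g[r,i]))/(float(g[r,i+1])-g[r,i]) for i in range(226,240) if g[r,i]<42<=g[r,i+1]]; print(r,np.round(i,2))
cv2.imwrite("pics/end.png",np.vstack([cv2.resize(p[110:225,95:305],(588,322),interpolation=cv2.INTER_CUBIC),cv2.resize(a[160:260,140:320],(588,270),interpolation=cv2.INTER_CUBIC)]))
```

```text
start knob 197 [0.5612 0.2042] [563.5 202.7  56.5  52.4  38.9] [188 179  20  15 197]
end knob 189 [0.5615 0.204 ] [564.1 201.9  56.5  50.4  38.9] [188 179  20  15 189]
178 [226.16 232.49]
186 [231.93]
194 [231.25]
202 [230.44]
```

View pics/end.png

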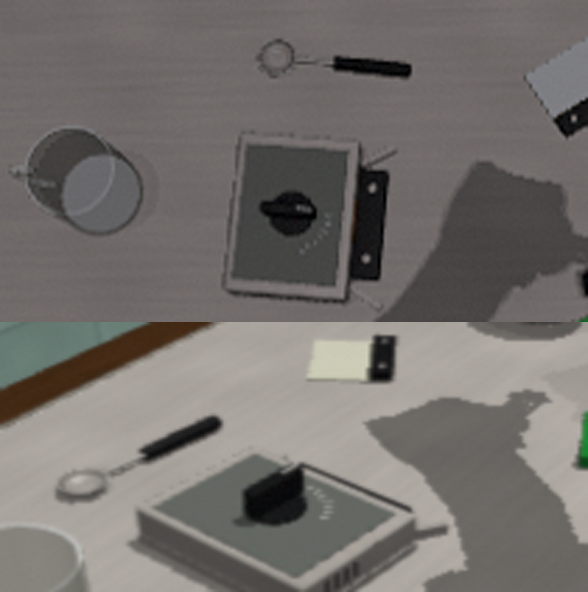

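The last view shows the knob back at rest (same blob as at the start) and the handle flat against the dock front with no blade visible. The spoon and jug stand as before. Handing in.

```bash
python3 -c "
from bench import bot
print(bot.close_job())"
```

```text
the job is handed in; nothing more can be done
None
```

The job is handed in: the scraper slid into the dock until it stopped hard at its measured home position. The knob was then turned clockwise to its stop and let go, and it sprang back to rest; the spoon, bowl and jug were never touched.

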